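Feed a carton through the refill bin's spring flap

TASK

Push the red self-closing flap of the white refill bin open with one finger and, while that finger keeps it open, push the small yellow carton along the ledge and through the opening with the other finger, so that it drops into the bin; then take the hand away so that the flap falls shut. The carton must not be used to shove the flap open and must not be lifted off the ledge, and the spice jar and the spice tin on the ledge stay where they stand.

Things in the scene. Friction and masses are not known exactly. Their poses are not given: they have to be found in the camera images.
- bin: White plastic refill bin, fixed, open at the top. Origin: on the table below the flap's plane, midway across the opening. x points from the ledge into the well (the way to push the carton), y left, z up. Ledge in front: flat top 85 mm above the table, x = -160 to 0 mm, y = -150 to 150 mm, ending in a sheer edge at x = 0.
- ledge_edge (a point): Middle of the ledge's far edge, 85 mm above the table, directly above the bin's origin, axes as the bin's. Here is the opening, y = -85 to +85 mm, closed by the flap, between two upright cheeks (x = -8 to 0 mm, tops 127 mm above the table). A 10 mm thick hinge post stands at y = +83 mm, top 131 mm above the table.
- well (a point): Centre of the well's floor, 10 mm above the table, at x = 97 mm of the bin. The well behind the ledge is open at the top, inside 194 mm (x) by 288 mm (y), walls 6 mm thick with rims 127 mm above the table. The carton is to drop in here (75 mm below the ledge).
- flap (a joint): Angle of the red flap (rad): 0 = shut, growing to 1.5 as it swings away from the ledge into the well, its free edge moving to the bin's +x, then +y. The hinge axis is upright, at x = 0, y = +80 mm of the bin (left). A spring shuts it: about 0.03 N m when shut, 0.12 N m at 1 rad.
- flap_hinge (a point): Point on the flap's upright hinge axis, at mid-height (107.5 mm above the table), on its ledge-side face. The flap is a red plate 5 mm thick, 37 mm high (89 to 126 mm above the table), reaching 155 mm from the axis. Turns with the flap: y points from free edge to hinge, x away from the ledge when shut.
- flap_edge (a point): The flap's free upright edge, 155 mm from the hinge axis, at the middle of its height; turns with the flap.
- carton_center (a point): Centre of the small yellow carton with green bands, a loose box 42 mm (its x, roughly the push direction) by 50 mm (y) by 36 mm high, about 80 g, standing on the ledge in front of the flap.
- spice_jar: Amber spice jar with a red cap, 32 mm across, 42 mm tall, standing on the left part of the ledge; origin at the centre of its underside. To be left alone.
- spice_tin: Blue round spice tin, 34 mm across, 40 mm tall, standing on the right part of the ledge; origin at the centre of its underside. To be left alone.
Not all that is in view belongs to the job. Of the things that look like the part that bears carton_center, the smallest one is meant.

How it is judged (in metres and radians):
On the way, in this order (a step that is already met when the one before it is completed fails the run):
1. with one finger holding the flap open (beyond 0.35 rad), a finger pushes the carton while it is still on the ledge (value of joint flap above 0.35 rad and contact force between the fingers and flap above 0.1 N and x of carton_center in the frame of bin below 0.004 m and contact force between the fingers and carton above 0.02 N), for 0.03 s.
2. the carton's centre goes through the opening, past the ledge's edge, while a finger still holds the flap open (x of carton_center in the frame of bin above 0.008 m and value of joint flap above 0.35 rad and contact force between the fingers and flap above 0.1 N), for 0.05 s.
At the end, for the whole second after the job is handed in: The carton lies in the bin's well, its centre less than 60 mm above the table and inside the walls; the flap is shut again (below 0.08 rad, at rest); spice jar and spice tin are within 12 mm of where they stood (x of carton_center in the frame of bin between 0.012 and 0.19 m and y of carton_center in the frame of bin between -0.14 and 0.14 m and z of carton_center in the frame of bin below 0.06 m and value of joint flap below 0.08 rad and velocity of joint flap below 0.1 rad/s and distance of each of spice_jar, spice_tin from where it was at the start of the episode below 0.012 m); the robot touches nothing.
It fails at once if the carton is pressed against the flap (over 1.5 N) (contact force between carton and flap above 1.5 N).
It fails at once if the carton is lifted off the ledge (its centre more than about 20 mm above where it stood) (z of carton_center in the frame of bin above 0.124 m).
It fails at once if the spice jar is moved more than 12 mm (distance of spice_jar from where it was at the start of the episode above 0.012 m).
It fails at once if the spice tin is moved more than 12 mm (distance of spice_tin from where it was at the start of the episode above 0.012 m).
It also fails if it takes over 35 s, if anything falls off the work surface, if the arm or the gripper's body presses on something with over 40 N, if the wrist force passes 120 N, or if a joint passes its speed limit or range.

ROBOT

A 6-joint arm with a two-finger parallel gripper is mounted at the origin on the work surface. World frame = base frame: x ahead of the robot, y to its left, z up, the work surface at z = 0. Lengths are in m, angles in degrees, forces in N, time in s.
With the tool pointing down it reaches from about 0.425 to 1.125 m from the base axis. Payload 14.9 kg.
Tool frame: the origin (TCP) lies at the very end of the fingers, on their centre line; the grasp point (between the pads) lies env.grasp_offset behind it (env.grasp_offset is the distance from the TCP to the grasp point, in m); z points along the fingers, y is the line along which they close (so a half turn about z gives the same grasp; the last joint's range is limited). The gripper opens to 91 mm and grips with 3 to 60 N. Pads are 32 mm wide; open, the fingers measure 118 mm over their backs; the gripper's body (76 mm by 178 mm) begins 60 mm behind the grasp point.
Start: joints at [-76.335, 21.709, 99.362, -0, 58.929, -1.908], TCP at [0.188, -0.674, 0.214] pointing down, gripper open.
Joint ranges: [-158.91, 158.91], [-42.39, 125.64], [0.06, 152.35], [-60.88, 240.88], [17.5, 164.5], [-176.32, 176.32]. Speed limits (degrees/s): [108.29, 108.29, 136.94, 180, 180, 180].

INTERFACE

Orientations are given as a 3x3 rotation matrix whose columns are the frame's x, y, z axes.
In Python, from cell import env gives the robot as it stands.
- The arm moves only by the tool carry_out, never from a script. Its argument "increments" is a list of rows, each a list of 3 entries, a list of its own where there are three numbers: the shift along the tool's x, y, z in mm, then the turn, a rotation vector about the tool's x, y, z in rad, then the gripper command: -1 is shut, 1 is fully open, values between are in proportion. In form: [[[tx, ty, tz], [ax, ay, az], hand], ...]. A call has 1 to 5 rows; each row is the pose to reach, as a shift and turn from the pose commanded when the call began, along the tool's axes at that moment; what a row does not reach only later rows make up. A row lasts 1/10 s, in which the tool goes at most 50 mm and 8.59 degrees, less where a joint would pass 70% of its speed; a pose out of reach is approached as far as the arm can. A call with a gripper value outside its range is refused whole. The fingers move at their own pace and stop on an object; "force" is the grip in N (left out, the last holds). Time passes only in rows, so rows that repeat a pose let the fingers close. It gives the time, the measured TCP pose, the force, the opening and the grip force at its end, in the units of the state.
- env.state(): the state, without advancing time (a new reading comes with each control period).
- env.snapshot(name): name is "side" or "top"; returns a dict with "frame" (480x640x3 uint8, red, green, blue), "vfov" (degrees; the focal length in pixels is half the picture's height over the tangent of half this angle, whatever the lens; pixels are square), "cx", "cy" (the principal point, pixels), "view" (4x4, takes a point from world to camera coordinates). Camera axes: x right, y up, looking along -z (the intrinsics and any distortion apply to the point x, -y, -z); pixel columns grow to the right and rows downward; lengths in m; the calibration is good to about 2 mm. A picture is of the moment at which its call begins. There is no depth.
- env.finish_job(): hands the job in; it is judged then, once.
Trained networks look in the newest picture that a camera, given by its name, has taken for a name from the list of things; names that differ only in an ending like _2 or _b are one class to them, and where a whole thing is asked for, a point or a joint stands for the part that bears it (a point fixed in the world has none). Each returns a list of dicts, best first, with "score" (0 to 1); they miss things now and then, are a little off and sometimes report something else, mostly with a low value. They report only what shows in the picture. A call takes as long as a camera call. They do not tell look-alikes from the thing itself.
- env.find_in(camera, thing): "centre" ([x, y, z] in m, in world coordinates, good to about 4 mm: the middle of the surface that is visible of it).
- env.cut_out(camera, thing): "pixels" (480x640 bool, what is visible of it).
The state is a dict: "clock": time; "joint_pos": joint angles; "dq": joint speeds; "joint_torque": joint torques, N m; "position": TCP position; "orientation": TCP orientation; "contact_force": force on the tool from outside, world axes, zero at the start; "wrist_torque": the same for the moment, N m; "grip_width": finger opening in m; "finger_force": force on a finger pad.
Only numpy, scipy, OpenCV 4.12 (cv2) and the standard library are available. Lean on these libraries where they do the work, as an engineer would, in place of code of your own. Each camera call takes 0.05 s, during which the arm holds its last target. There are 200 camera calls.

## Working session

There is one attempt and no reset: what is moved stays moved. The work goes in short steps, Python scripts to look and compute and a tool call to move; the robot and the scene stay as the last step left them, time stands still between calls to the robot, and variables do not carry over. Pictures are saved under pics/ and viewed, at most 10 in all, crops included, and the job is handed in when it is done.

Besides the shell and the picture viewer there is one more tool, called after ">>>" as name(argument=value, ...), one argument or row to a line, values as JSON. carry_out: Moves the arm, as the interface text tells. Its arguments: {"type":"object","properties":{"increments":{"type":"array"},"force":{"type":"number"}},"required":["increments"]}

```bash
mkdir -p pics; ls; python3 - <<'E'
from cell import env
import cv2,numpy as np
for n in ["side","top"]:
    s=env.snapshot(n); cv2.imwrite(f"pics/{n}0.png",s["frame"][:,:,::-1])
    print(n,s["vfov"],s["cx"],s["cy"],np.round(s["view"],4).tolist(),[k for k in s])
    for t in ["bin","flap","carton_center","spice_jar","spice_tin","flap_edge"]:
        print(t,[(np.round(d["centre"],3).tolist(),round(d["score"],2)) for d in env.find_in(n,t)])
st=env.state();print(st, env.grasp_offset)
E
```

```text
pics
side 46.51700222030641 325.76097468101426 237.70529666157117 [[-0.9186, -0.3947, -0.0222, 0.4753], [0.2225, -0.5624, 0.7964, -0.1489], [-0.3268, 0.7266, 0.6044, -0.7099], [0.0, 0.0, 0.0, 1.0]] ['frame', 'vfov', 'cx', 'cy', 'view']
bin [([0.589, 0.119, 0.086], 0.65)]
flap [([0.584, 0.082, 0.11], 0.72), ([0.59, 0.116, 0.082], 0.66)]
carton_center [([0.312, 0.259, 0.049], 0.7), ([0.322, -0.117, 0.044], 0.7), ([0.468, 0.088, 0.112], 0.66)]
spice_jar [([0.494, 0.228, 0.125], 0.94)]
spice_tin [([0.458, -0.011, 0.118], 0.58)]
flap_edge [([0.584, 0.092, 0.113], 0.55), ([0.47, 0.087, 0.115], 0.45)]
top 54.62957884289693 321.98182158870287 242.74981748952584 [[-0.0948, -0.9955, -0.0052, 0.0863], [0.9668, -0.0934, 0.2379, -0.5073], [-0.2373, 0.0175, 0.9713, -0.7043], [0.0, 0.0, 0.0, 1.0]] ['frame', 'vfov', 'cx', 'cy', 'view']
bin [([0.625, 0.074, 0.083], 0.85)]
flap [([0.585, 0.079, 0.113], 0.59), ([0.496, 0.217, 0.123], 0.57)]
carton_center [([0.473, 0.076, 0.118], 0.74), ([0.314, 0.233, 0.054], 0.74), ([0.323, -0.14, 0.05], 0.68)]
spice_jar [([0.493, 0.217, 0.126], 0.56)]
spice_tin [([0.
[... 197 characters left out ...]
1.90886408e+00]), 'dq': array([-0.05749613,  0.03844411,  0.01394733,  0.00453345, -0.08248531,
        0.01989898]), 'joint_torque': array([-6.24324399e-03, -7.63554311e+01, -4.34690344e+01,  6.49256422e-02,
        3.87591880e-02,  4.99501454e-06]), 'position': array([ 0.18793655, -0.67431213,  0.2139534 ]), 'orientation': array([[ 9.63282193e-01,  2.68490997e-01,  1.03899078e-05],
       [ 2.68490997e-01, -9.63282193e-01, -3.10527663e-06],
       [ 9.17467434e-06,  5.78085439e-06, -1.00000000e+00]]), 'contact_force': array([ 0.28751398, -0.2394217 ,  0.21321363]), 'wrist_torque': array([-0.01280583, -0.02000025,  0.03063174]), 'finger_force': 0.0, 'grip_width': 0.09093258957021373} 0.0188
```

View pics/top0.png

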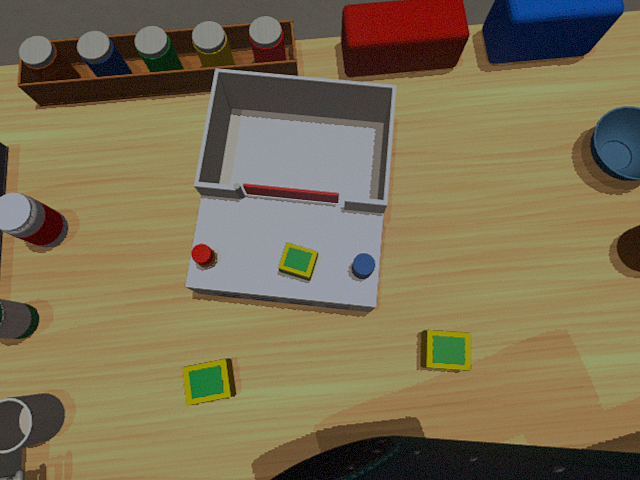

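View pics/side0.png

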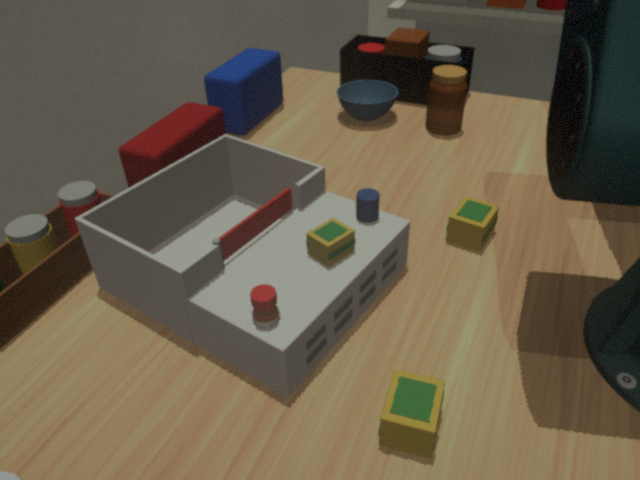

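The three look-alikes in the top view are at (298,261) on the ledge, (208,382) on the table and (446,350) on the table. The one on the ledge looks smallest and matches the description. I'll check it in a crop and measure.

```bash
cat > h.py <<'E'
import numpy as np,cv2
from cell import env
def ray(s,uv,z):
    f=240/np.tan(np.radians(s["vfov"])/2); uv=np.atleast_2d(uv).astype(float)
    V=np.array(s["view"]);R=V[:3,:3];c=-R.T@V[:3,3]
    d=np.c_[(uv[:,0]-s["cx"])/f,-(uv[:,1]-s["cy"])/f,-np.ones(len(uv))]@R
    return c+d*((z-c[2])/d[:,2])[:,None]
def proj(s,P):
    f=240/np.tan(np.radians(s["vfov"])/2);V=np.array(s["view"])
    p=np.atleast_2d(P)@V[:3,:3].T+V[:3,3]
    return np.c_[s["cx"]+f*p[:,0]/-p[:,2],s["cy"]-f*p[:,1]/-p[:,2]]
E
python3 - <<'E'
from h import *
s=env.snapshot("top");im=s["frame"]
cv2.imwrite("pics/c1.png",cv2.resize(im[170:315,180:400,::-1],None,fx=3.6,fy=3.6,interpolation=cv2.INTER_CUBIC))
hsv=cv2.cvtColor(im,cv2.COLOR_RGB2HSV)
g=cv2.inRange(hsv,(40,80,40),(85,255,255));y=cv2.inRange(hsv,(22,150,60),(85,255,255))
for nm,m,b in [("green",g,(230,275,270,330)),("gL",g,(350,410,175,240)),("gR",g,(320,375,415,480))]:
    k=np.zeros_like(m);k[b[0]:b[1],b[2]:b[3]]=m[b[0]:b[1],b[2]:b[3]]
    v,u=np.nonzero(k); z=.121 if nm=="green" else .05
    P=ray(s,np.c_[u,v],z)[:,:2]; r=cv2.minAreaRect((P*1000).astype(np.float32)); print(nm,r,P.mean(0))
E
```

```text
green ((473.3102111816406, 81.20663452148438), (38.46601486206055, 40.048484802246094), 66.79198455810547) [0.47634814 0.07832157]
gL ((307.83648681640625, 232.6115264892578), (49.492881774902344, 62.4436149597168), 5.1882734298706055) [0.31111217 0.23924041]
gR ((321.5675048828125, -137.25881958007812), (67.44477081298828, 47.722267150878906), 84.54444885253906) [ 0.32322273 -0.14520338]
```

View pics/c1.png

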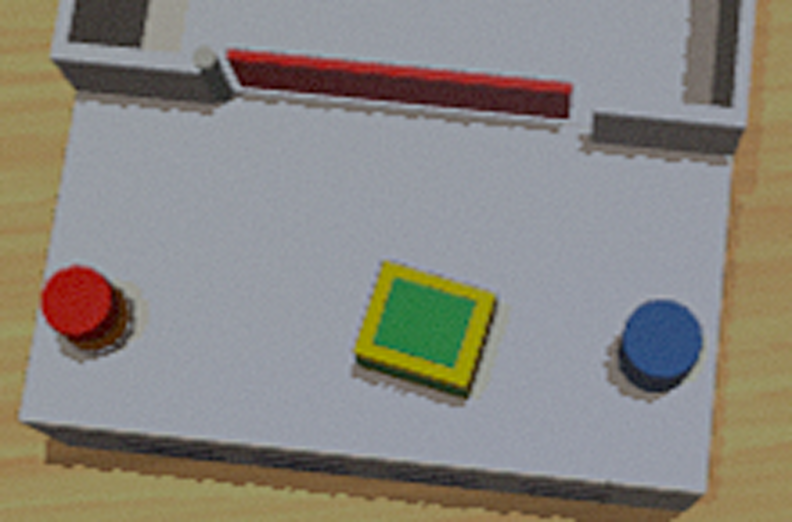

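The crop shows the flap as the dark red plate from (228,52) to (570,90), and the carton's top corners at (386,262), (497,294), (467,388) and (355,350). The jar cap is at (76,302), the tin's top at (661,338), and the ledge's front corners at (20,422) and (705,492).

```bash
cat > m.py <<'E'
from h import *
from scipy.optimize import least_squares
s=env.snapshot("top")
full=lambda a:np.array(a,float)/3.6+[180,170]-0.36
# bin fit: model points
M=np.array([[-160,150,85],[-160,-150,85],[-8,-150,85],[-8,150,85],[-8,150,127],[-8,-150,127],[0,-75,126]])/1e3
U=full([[20,422],[705,492],[730,163],[78,95],[52,60],[745,128],[571,88]])
def W(p,M):
    c,q=np.cos(p[2]),np.sin(p[2]);return np.c_[p[0]+c*M[:,0]-q*M[:,1],p[1]+q*M[:,0]+c*M[:,1],M[:,2]]
r=least_squares(lambda p:(proj(s,W(p,M))-U).ravel(),[.59,.08,0])
print("bin",r.x,np.degrees(r.x[2]));print(np.round(r.fun.reshape(-1,2),1).tolist())
C=ray(s,full([[386,262],[497,294],[467,388],[355,350]]),.121)
print("carton",C.mean(0),[np.linalg.norm(C[i]-C[i-1]).round(4) for i in range(4)])
d=C[0]-C[3];print("yaw",np.degrees(np.arctan2(d[1],d[0])));d=C[1]-C[2];print(np.degrees(np.arctan2(d[1],d[0])))
d=C[0]-C[1];print(np.degrees(np.arctan2(d[1],d[0]))-90);
J=ray(s,full([[76,302]]),.127)[0];T=ray(s,full([[661,338]]),.125)[0]
R=np.array([[np.cos(r.x[2]),-np.sin(r.x[2])],[np.sin(r.x[2]),np.cos(r.x[2])]])
for n,P in [("carton",C.mean(0)),("jar",J),("tin",T)]: print(n,P,"in bin",R.T@(P[:2]-r.x[:2]))
E
python3 m.py
```

```text
bin [ 0.58442982  0.07974637 -0.19952805] -11.432114963947315
[[-0.8, 0.1], [0.7, 0.7], [0.9, -1.6], [-0.7, -0.7], [-0.5, -0.1], [0.1, -0.1], [0.2, 1.5]]
carton [0.47647957 0.07684729 0.121     ] [np.float64(0.0396), np.float64(0.0488), np.float64(0.0417), np.float64(0.0494)]
yaw -23.41558246044394
-22.63084716505981
-21.95500619592923
carton [0.47647957 0.07684729 0.121     ] in bin [-0.10523393 -0.02423802]
jar [0.49811934 0.22080393 0.127     ] in bin [-0.11255666  0.1211517 ]
tin [ 0.4600555  -0.01955319  0.125     ] in bin [-0.10222491 -0.1219813 ]
```

Bin yaw is −11.4°. The carton is at (−105, −24) mm in the bin frame, turned −11° against it, and its size matches. My plan is to align the tool's y with the bin's x and straddle the carton with the hand open. Finger A then goes ahead onto the flap while finger B pushes the carton from behind.

>>> carry_out(
  increments=[
    [[42, -24, -46], [0, 0, -0.14], 1],
    [[85, -49, -46], [0, 0, -0.28], 1],
    [[127, -73, -46], [0, 0, -0.42], 1],
    [[170, -97, -46], [0, 0, -0.56], 1],
    [[212, -121, -46], [0, 0, -0.7], 1],
  ],
)

```text
clock: 1.3
position: [0.3546, -0.5056, 0.2603]
orientation: [[0.559, 0.829, 0.0], [0.829, -0.559, -0.001], [-0.0, 0.001, -1.0]]
contact_force: [0.4, -0.6, 0.3]
grip_width: 0.0912
finger_force: 0.0
```

```bash
cat > go.py <<'E'
import sys
from h import *
from scipy.spatial.transform import Rotation as Ro
B=np.array([.5844,.0797]);a=np.radians(-11.43)
def bw(x,y): return B+np.array([np.cos(a)*x-np.sin(a)*y,np.sin(a)*x+np.cos(a)*y])
def to(P,yaw=a):
    s=env.state();R=s["orientation"]
    Y=np.array([np.cos(yaw),np.sin(yaw),0]);Z=np.array([0,0,-1.]);G=np.c_[np.cross(Y,Z),Y,Z]
    print("clock",s["clock"],"pos",s["position"].round(4),"shift mm",(R.T@(np.array(P)-s["position"])*1000).round(1),"turn",Ro.from_matrix(R.T@G).as_rotvec().round(3))
if len(sys.argv)>4: to([float(v) for v in sys.argv[2:5]])
elif len(sys.argv)>3: to([*bw(float(sys.argv[1]),float(sys.argv[2])),float(sys.argv[3])])
E
python3 go.py w .50 -.25 .26; python3 go.py -.0915 -.018 .26
```

```text
clock 1.3 pos [ 0.3546 -0.5056  0.2603] shift mm [ 2.932e+02 -2.250e+01  2.000e-01] turn [ 0.001  0.    -0.394]
clock 1.3 pos [ 0.3546 -0.5056  0.2603] shift mm [ 562.  -214.5    0. ] turn [ 0.001  0.    -0.394]
```

>>> carry_out(
  increments=[
    [[48, -4, 0], [0, 0, -0.1], 1],
    [[96, -8, 0], [0, 0, -0.2], 1],
    [[144, -14, 0], [0, 0, -0.3], 1],
    [[192, -20, 0], [0, 0, -0.39], 1],
    [[240, -30, 0], [0, 0, -0.39], 1],
  ],
)

```text
clock: 1.8
position: [0.4648, -0.2903, 0.2602]
orientation: [[0.204, 0.979, 0.001], [0.979, -0.204, -0.0], [-0.0, 0.001, -1.0]]
contact_force: [1.7, -1.1, 0.3]
grip_width: 0.0911
finger_force: 0.0
```

```bash
python3 go.py -.0915 -.018 .26
```

```text
clock 1.8 pos [ 0.4648 -0.2903  0.2602] shift mm [ 3.68e+02 -4.99e+01  1.00e-01] turn [ 0.001  0.    -0.006]
```

>>> carry_out(
  increments=[
    [[48, -7, 0], [0, 0, 0], 1],
    [[96, -13, 0], [0, 0, 0], 1],
    [[144, -20, 0], [0, 0, 0], 1],
    [[192, -26, 0], [0, 0, 0], 1],
    [[230, -32, 0], [0, 0, 0], 1],
  ],
)

```text
clock: 2.3
position: [0.4803, -0.058, 0.2602]
orientation: [[0.207, 0.978, 0.001], [0.978, -0.207, 0.0], [0.0, 0.001, -1.0]]
contact_force: [0.3, -0.2, 0.5]
grip_width: 0.0913
finger_force: 0.0
```

```bash
python3 go.py -.0915 -.018 .26
```

```text
clock 2.3 pos [ 0.4803 -0.058   0.2602] shift mm [137.5 -18.    0.2] turn [ 0.001 -0.    -0.009]
```

>>> carry_out(
  increments=[
    [[45, -6, 0], [0, 0, 0], 1],
    [[90, -12, 0], [0, 0, -0.009], 1],
    [[125, -17, 0], [0, 0, -0.009], 1],
    [[137, -18, 0], [0, 0, -0.009], 1],
    [[137, -18, 0], [0, 0, -0.009], 1],
  ],
)

```text
clock: 2.8
position: [0.4914, 0.0786, 0.26]
orientation: [[0.196, 0.981, 0.0], [0.981, -0.196, 0.0], [0.0, 0.0, -1.0]]
contact_force: [0.9, 0.1, 0.1]
grip_width: 0.0915
finger_force: 0.0
```

```bash
python3 go.py -.0915 -.018 .135
```

```text
clock 2.8 pos [0.4914 0.0786 0.26  ] shift mm [  1.6  -0.6 125. ] turn [ 0.    -0.     0.002]
```

Lower to 135 mm, above the carton, and look from both sides.

>>> carry_out(
  increments=[
    [[1, -1, 40], [0, 0, 0], 1],
    [[1, -1, 80], [0, 0, 0], 1],
    [[1, -1, 110], [0, 0, 0], 1],
    [[1, -1, 125], [0, 0, 0], 1],
    [[1, -1, 125], [0, 0, 0], 1],
  ],
)

```text
clock: 3.3
position: [0.4892, 0.0773, 0.133]
orientation: [[0.2, 0.98, -0.004], [0.98, -0.2, -0.001], [-0.001, -0.004, -1.0]]
contact_force: [0.9, 0.3, 0.2]
grip_width: 0.091
finger_force: 0.0
```

```bash
python3 go.py -.0915 -.018 .094; python3 - <<'E'
from h import *
im=env.snapshot("side")["frame"][120:370,150:450,::-1]
cv2.imwrite("pics/s2.png",cv2.resize(im,None,fx=2.4,fy=2.4))
E
```

```text
clock 3.3 pos [0.4892 0.0773 0.133 ] shift mm [ 3.3  1.5 39. ] turn [-0.004  0.001 -0.002]
```

View pics/s2.png

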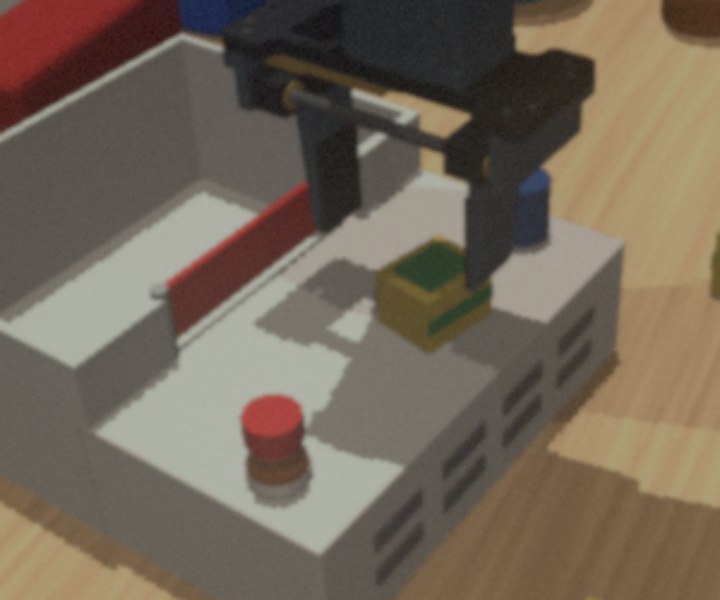

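```bash
cat > chk.py <<'E'
from h import *
from go import bw
s=env.snapshot("side");st=env.state();R=st["orientation"];p=st["position"]
k=lambda P:((proj(s,P)-[150,120])*2.4).round().astype(int).tolist()
print("fingerB tip corners",k([p+R@np.array([x,y,0]) for x in(.016,-.016) for y in(-.0455,-.059)]))
print("fingerA",k([p+R@np.array([x,y,0]) for x in(.016,-.016) for y in(.0455,.059)]))
c=np.radians(-22.6);C=np.array([.4765,.0768])
print("carton top",k([[*(C+[np.cos(c)*x-np.sin(c)*y,np.sin(c)*x+np.cos(c)*y]),.121] for x,y in((.021,.025),(.021,-.025),(-.021,-.025),(-.021,.025))]))
E
python3 chk.py
```

```text
fingerB tip corners [[458, 280], [480, 289], [491, 250], [513, 258]]
fingerA [[321, 226], [302, 219], [356, 199], [337, 192]]
carton top [[371, 267], [436, 230], [489, 260], [424, 300]]
```

The predicted carton is about 6 px off the side view, so I'll overlay the model on both original pictures.

```bash
cat > ov.py <<'E'
from h import *
from go import bw,B,a
st={n:env.snapshot(n) for n in("side","top")}
c=np.radians(-22.6);C=np.array([.4765,.0768])
M=np.array([[-160,150,85],[-160,-150,85],[-8,-150,85],[-8,150,85],[-8,150,127],[-8,-150,127],[0,-75,126],[0,80,126],[-8,85,127],[-8,-85,127],[194,-144,127],[194,144,127]])/1e3
Wb=np.array([[*bw(m[0],m[1]),m[2]] for m in M])
Wc=np.array([[*(C+[np.cos(c)*x-np.sin(c)*y,np.sin(c)*x+np.cos(c)*y]),z] for z in(.121,.085) for x,y in((.021,.025),(.021,-.025),(-.021,-.025),(-.021,.025))])
out=[]
for n,(v,u,h,w) in {"side":(125,70,275,350),"top":(65,180,250,220)}.items():
    im=cv2.imread(f"pics/{n}0.png")[v:v+h,u:u+w];k=2.1 if n=="side" else 2.3
    im=cv2.resize(im,None,fx=k,fy=k,interpolation=cv2.INTER_CUBIC)
    for P,col in((Wb,(255,0,255)),(Wc,(255,0,0))):
        for q in proj(st[n],P): cv2.drawMarker(im,tuple(((q-[u,v]+.5)*k).round().astype(int).tolist()),col,cv2.MARKER_CROSS,7,1)
    cv2.imwrite(f"pics/ov_{n}.png",im)
E
python3 ov.py
```

```text
(no output)
```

View pics/ov_side.png

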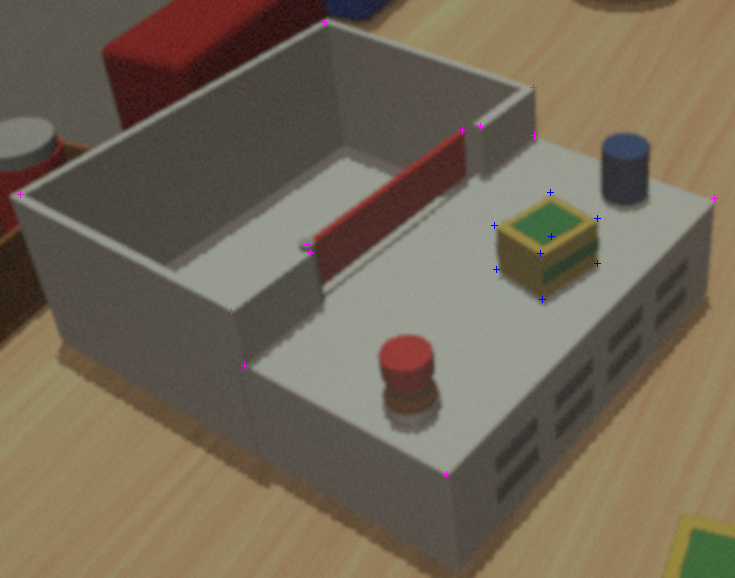

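View pics/ov_top.png

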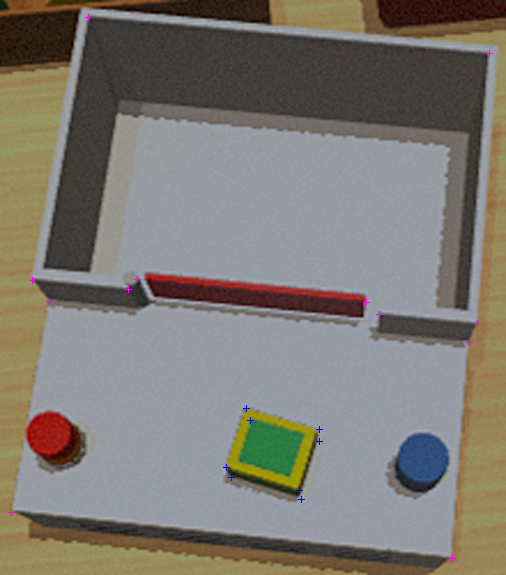

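The bin model fits both views. The carton fits to about 2 mm, so the rear finger is clear of it. Descending.

>>> carry_out(
  increments=[
    [[2, 0, 15], [0, 0, 0], 1],
    [[2, 0, 30], [0, 0, 0], 1],
    [[2, 0, 40], [0, 0, 0], 1],
    [[2, 0, 40], [0, 0, 0], 1],
  ],
)

```text
clock: 3.9
position: [0.4906, 0.0804, 0.0946]
orientation: [[0.199, 0.98, -0.001], [0.98, -0.199, -0.0], [-0.0, -0.001, -1.0]]
contact_force: [-0.4, -0.2, 0.2]
grip_width: 0.0906
finger_force: 0.0
```

```bash
python3 go.py -.0915 -.018 .094; python3 go.py .040 -.018 .094; python3 - <<'E'
from h import *
im=env.snapshot("side")["frame"][120:370,150:450,::-1]
cv2.imwrite("pics/s3.png",cv2.resize(im,None,fx=2,fy=2))
E
```

```text
clock 3.9 pos [0.4906 0.0804 0.0946] shift mm [-0.1  0.6  0.6] turn [-0.001  0.    -0.001]
clock 3.9 pos [0.4906 0.0804 0.0946] shift mm [-1.000e-01  1.321e+02  5.000e-01] turn [-0.001  0.    -0.001]
```

View pics/s3.png

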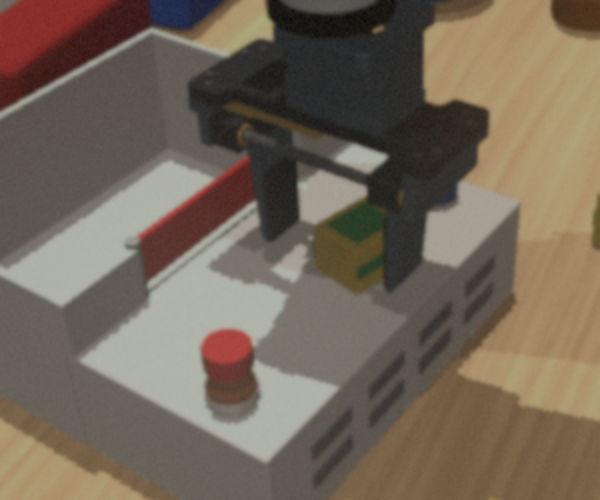

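The fingers straddle the carton: front finger near (275,235), rear finger near (400,285), no contact. Now push along +y of the tool, 8 mm per row.

>>> carry_out(
  increments=[
    [[0, 8, 0], [0, 0, 0], 1],
    [[0, 16, 0], [0, 0, 0], 1],
    [[0, 24, 0], [0, 0, 0], 1],
    [[0, 32, 0], [0, 0, 0], 1],
    [[0, 40, 0], [0, 0, 0], 1],
  ],
)

```text
clock: 4.45
position: [0.5309, 0.0725, 0.095]
orientation: [[0.199, 0.98, -0.0], [0.98, -0.199, 0.0], [0.0, -0.0, -1.0]]
contact_force: [-1.5, 1.0, 0.6]
grip_width: 0.0915
finger_force: 0.9
```

>>> carry_out(
  increments=[
    [[0, 7, 0], [0, 0, 0], 1],
    [[0, 14, 0], [0, 0, 0], 1],
    [[0, 21, 0], [0, 0, 0], 1],
    [[0, 28, 0], [0, 0, 0], 1],
    [[0, 35, 0], [0, 0, 0], 1],
  ],
)

```text
clock: 4.95
position: [0.5649, 0.0656, 0.0949]
orientation: [[0.199, 0.98, -0.0], [0.98, -0.199, -0.0], [-0.0, -0.0, -1.0]]
contact_force: [-1.5, -0.5, -0.0]
grip_width: 0.0913
finger_force: 0.6
```

```bash
python3 go.py .040 -.018 .094; python3 - <<'E'
from h import *
a=env.snapshot("side")["frame"][120:370,150:450,::-1];b=env.snapshot("top")["frame"][65:315,170:400,::-1]
cv2.imwrite("pics/s4.png",cv2.resize(np.hstack([a,b]),None,fx=1.5,fy=1.5))
E
```

```text
clock 4.95 pos [0.5649 0.0656 0.0949] shift mm [-0.3 56.3  0.9] turn [-0.  0. -0.]
```

View pics/s4.png

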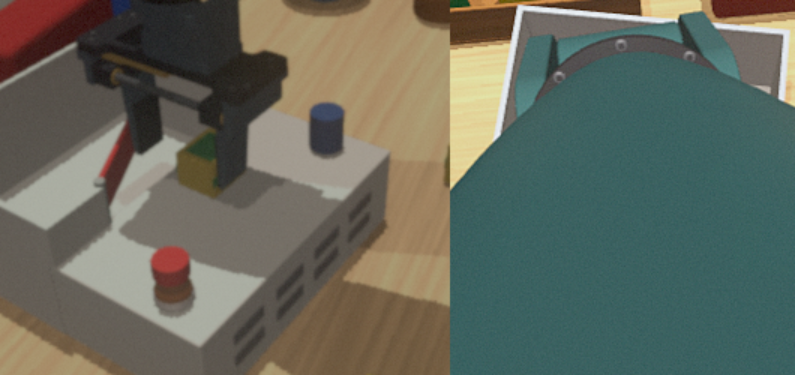

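The flap is held open by the front finger at (145,145), and the rear finger pushes the carton squarely at (205,165). Continue.

>>> carry_out(
  increments=[
    [[0, 7, 0], [0, 0, 0], 1],
    [[0, 14, 0], [0, 0, 0], 1],
    [[0, 21, 0], [0, 0, 0], 1],
    [[0, 28, 0], [0, 0, 0], 1],
    [[0, 35, 0], [0, 0, 0], 1],
  ],
)

```text
clock: 5.55
position: [0.5993, 0.0586, 0.0949]
orientation: [[0.199, 0.98, -0.0], [0.98, -0.199, 0.0], [-0.0, -0.0, -1.0]]
contact_force: [-2.2, 0.4, 0.9]
grip_width: 0.0912
finger_force: 1.1
```

>>> carry_out(
  increments=[
    [[0, 6, 0], [0, 0, 0], 1],
    [[0, 12, 0], [0, 0, 0], 1],
    [[0, 18, 0], [0, 0, 0], 1],
    [[0, 22, 0], [0, 0, 0], 1],
    [[0, 22, 0], [0, 0, 0], 1],
  ],
)

```text
clock: 6.05
position: [0.6209, 0.0542, 0.095]
orientation: [[0.199, 0.98, 0.001], [0.98, -0.199, -0.0], [0.0, 0.001, -1.0]]
contact_force: [-0.3, -1.3, 1.0]
grip_width: 0.0908
finger_force: 0.4
```

```bash
python3 go.py .040 -.018 .094; python3 - <<'E'
from h import *
a=env.snapshot("side")["frame"][120:370,100:400,::-1]
cv2.imwrite("pics/s5.png",cv2.resize(a,None,fx=2.4,fy=2.4))
print([(d["centre"],d["score"]) for d in env.find_in("side","carton_center")])
E
```

```text
clock 6.05 pos [0.6209 0.0542 0.095 ] shift mm [-0.3 -0.8  1. ] turn [ 0.001 -0.    -0.001]
[([0.3091, 0.2578, 0.0523], 0.77), ([0.3218, -0.1174, 0.0432], 0.55)]
```

View pics/s5.png

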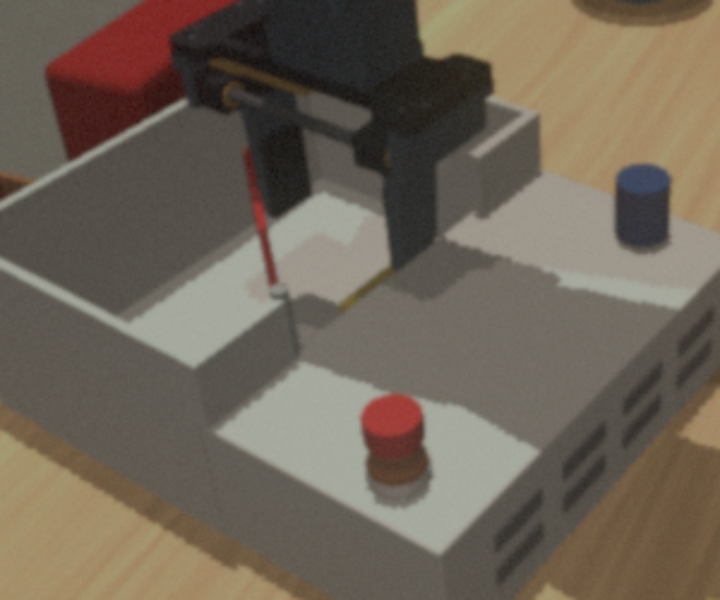

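The carton has dropped; its edge shows as a yellow strip just behind the ledge at (365,288). I'll back out gently so the flap follows the finger shut, then lift.

>>> carry_out(
  increments=[
    [[0, -10, 0], [0, 0, 0], 1],
    [[0, -22, 0], [0, 0, 0], 1],
    [[0, -34, 0], [0, 0, 0], 1],
    [[0, -46, 0], [0, 0, 0], 1],
    [[0, -58, 0], [0, 0, 0], 1],
  ],
)

```text
clock: 6.65
position: [0.5621, 0.0662, 0.095]
orientation: [[0.198, 0.98, -0.0], [0.98, -0.198, 0.0], [-0.0, -0.0, -1.0]]
contact_force: [-0.5, -1.3, -0.1]
grip_width: 0.0912
finger_force: 0.3
```

>>> carry_out(
  increments=[
    [[0, -12, 0], [0, 0, 0], 1],
    [[0, -24, 0], [0, 0, 0], 1],
    [[0, -36, 0], [0, 0, 0], 1],
    [[0, -46, 0], [0, 0, 0], 1],
    [[0, -52, 0], [0, 0, 0], 1],
  ],
)

```text
clock: 7.15
position: [0.5115, 0.0765, 0.095]
orientation: [[0.199, 0.98, 0.0], [0.98, -0.199, 0.0], [0.0, 0.0, -1.0]]
contact_force: [0.2, -0.4, -0.5]
grip_width: 0.0908
finger_force: 0.0
```

>>> carry_out(
  increments=[
    [[0, -3, 0], [0, 0, 0], 1],
    [[0, -3, -30], [0, 0, 0], 1],
    [[0, -3, -70], [0, 0, 0], 1],
    [[0, -3, -115], [0, 0, 0], 1],
    [[0, -3, -160], [0, 0, 0], 1],
  ],
)

```text
clock: 7.65
position: [0.5094, 0.0768, 0.2567]
orientation: [[0.199, 0.98, -0.0], [0.98, -0.199, 0.0], [0.0, -0.0, -1.0]]
contact_force: [0.5, 0.9, 0.1]
grip_width: 0.0913
finger_force: 0.0
```

>>> carry_out(
  increments=[
    [[-40, 0, 0], [0, 0, 0], 1],
    [[-80, 0, 0], [0, 0, 0], 1],
    [[-120, 0, 0], [0, 0, 0], 1],
    [[-160, 0, 0], [0, 0, 0], 1],
    [[-200, 0, 0], [0, 0, 0], 1],
  ],
)

```text
clock: 8.15
position: [0.4695, -0.1208, 0.2553]
orientation: [[0.199, 0.98, 0.001], [0.98, -0.199, -0.0], [-0.0, 0.001, -1.0]]
contact_force: [0.2, 0.2, -0.8]
grip_width: 0.091
finger_force: 0.0
```

>>> carry_out(
  increments=[
    [[-40, 0, 0], [0, 0, 0], 1],
    [[-80, 0, 0], [0, 0, 0], 1],
    [[-100, 0, 0], [0, 0, 0], 1],
    [[-100, 0, 0], [0, 0, 0], 1],
    [[-100, 0, 0], [0, 0, 0], 1],
  ],
)

```text
clock: 8.65
position: [0.4499, -0.2173, 0.2549]
orientation: [[0.2, 0.98, 0.0], [0.98, -0.2, 0.0], [0.0, -0.0, -1.0]]
contact_force: [1.2, -1.0, 0.6]
grip_width: 0.0914
finger_force: 0.0
```

```bash
python3 - <<'E'
from h import *
a=env.snapshot("side")["frame"][110:370,70:420,::-1];b=env.snapshot("top")["frame"][60:320,170:400,::-1]
cv2.imwrite("pics/s6.png",cv2.resize(np.hstack([a,b]),None,fx=1.37,fy=1.37))
print(env.state()["contact_force"],[(d["centre"],d["score"]) for n in("side","top") for d in env.find_in(n,"carton_center")])
E
```

```text
[ 0.26205641 -0.91287408  0.84820447] [([0.3219, -0.1206, 0.0444], 0.95), ([0.3104, 0.2606, 0.0512], 0.82), ([0.6089, 0.0575, 0.047], 0.43), ([0.3243, -0.1394, 0.0493], 0.7), ([0.3138, 0.2336, 0.0539], 0.61), ([0.6118, 0.0546, 0.0506], 0.46)]
```

View pics/s6.png

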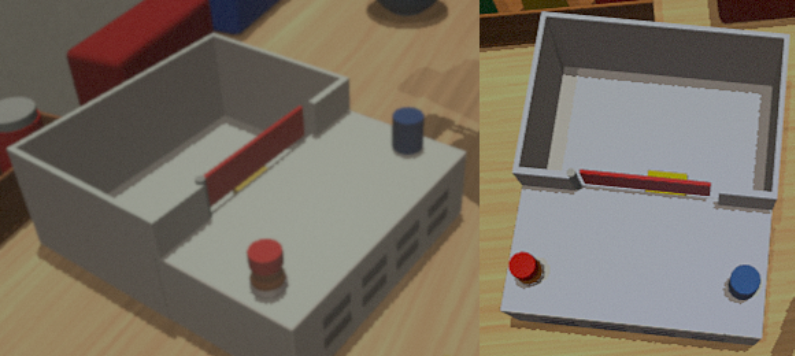

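The flap is shut and the carton lies in the well behind it at (665,175). The jar and tin are where they stood. Handing in.

```bash
python3 -c "
from cell import env
print(env.finish_job())"
```

```text
the job is handed in; nothing more can be done
None
```

The carton is in the bin's well, the flap has fallen shut, the jar and tin look unmoved, the hand is clear, and the job is handed in at about 9 s on the clock; the judge returned no result.

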